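Load the balls of a swivel bearing and hold the top race over them

ROBOT

A 6-joint arm with a two-finger parallel gripper is mounted at the origin on a cart in front of the work surface, level with it; the furniture and walls round the work are solid. World frame = base frame: x ahead of the robot, y to its left, z up, the work surface at z = 0. Lengths are in m, angles in rad, forces in N, time in s.
With the tool pointing down it reaches from about 0.425 to 0.95 m from the base axis. Payload 3.5 kg.
Tool frame: the origin (TCP) lies midway between the tips of the shut fingers; the grasp point (between the pads) lies 19 mm behind it; z points along the fingers, y is the direction in which the jaws open and shut (so a half turn about z gives the same grasp; the last joint's range is limited). The gripper opens to 85 mm and grips with 20 to 120 N. Pads are 22 mm wide; open, the fingers measure 114 mm over their backs; the gripper's body (76 mm by 85 mm) begins 54 mm behind the grasp point. The pads swing forward as they close: fully open they stand 13 mm farther back than shut.
Start: joints at [0.985, 0.286, 1.577, -0, 1.279, -0.15], TCP at [0.285, 0.612, 0.231] pointing down, gripper open.
Joint ranges: [-2.77, 2.77], [-0.9, 2.22], [0.21, 2.48], [-1.53, 4.67], [0.24, 2.81], [-2.84, 2.84]. Speed limits (rad/s): [2.79, 2.79, 3.14, 3.14, 3.14, 3.14].

INTERFACE

Orientations are given as a unit quaternion [x, y, z, w].
In Python, from plant import ctrl gives the robot as it stands.
- The arm moves only by the tool apply_moves, never from a script. Its argument "moves" is a list that holds one entry, the list of rows, each a list of 7 numbers: the shift along the tool's x, y, z in m, then the turn, a rotation vector about the tool's x, y, z in degrees, then the gripper's target within -1 to 1 (shut at 1, half-way at 0, fully open at -1). In form: [[[tx, ty, tz, ax, ay, az, hand], ...]]. A call has 1 to 12 rows; each row shifts and turns the pose as measured when the row begins, along the tool's axes as they then stand; what a row does not reach is not made up. A row lasts 1/10 s, in which the tool goes at most 50 mm and 8.59 degrees, less where a joint would pass 70% of its speed; a pose out of reach is approached as far as the arm can. A call with a gripper value outside its range is refused whole. The fingers move at their own pace and stop on an object; "force" is the grip in N (left out, the last holds). Time passes only in rows, so rows that do not move let the fingers close. It gives the time, the measured TCP pose, the force and the opening at its end, in the units of the state.
- ctrl.get_state(): the state, without advancing time (a new reading comes with each control period).
- ctrl.read_camera(name): name is "scene" or "side" or "wrist"; returns the picture (420x560x3 uint8, red, green, blue); there is no depth.
- ctrl.get_calibration(name): a dict with "camera_matrix" (3x3 intrinsics, pixels), "k1" (the pictures are not rectified: a ray, as slopes to the right and down, at radius r is drawn at 1 + k1 r^2 times it, then the intrinsics apply), "cam_to_world" (4x4, takes a point from camera to world coordinates). Camera axes: x right, y up, looking along -z (the intrinsics and any distortion apply to the point x, -y, -z); pixel columns grow to the right and rows downward; lengths in m; the calibration is good to about 2 mm. A picture is of the moment at which its call begins: read the wrist's pose just before it. get_calibration takes no time and is no camera call; for the wrist camera it gives the pose at the moment of the call.
- ctrl.sign_off(): hands the job in, once; it reports no verdict.
The state is a dict: "time": time; "qpos": joint angles; "dq": joint speeds; "joint_efforts": joint torques, N m; "eef_pos": TCP position; "tcp_rot": TCP orientation; "contact_force": force on the tool from outside, world axes, zero at the start; "wrist_torque": the same for the moment, N m; "opening": opening from 0.0 (shut) to 1.0 (fully open).
Only numpy, scipy, OpenCV 4.12 (cv2) and the standard library are available. Lean on these libraries where they do the work, as an engineer would, in place of code of your own. Each camera call takes 0.05 s, during which the arm holds its last target. There are 200 camera calls.

TASK

Tip all six steel balls from the counting tray into the raceway of the swivel housing and stand the empty tray upright on the bench again, let go. Then take the top race by its hub, carry it over to the housing and hold it level about a centimetre above the balls, with the housing's pin standing up into the middle of its bore but with the race touching neither the balls nor the housing, so that I can pack grease under it; finish while still holding it there. Leave the bolt, seal ring, drift and spanner round the work where they are.

Things in the scene. Friction and masses are not known exactly. Their poses are not given: they have to be found in the camera images.
- housing: Swivel housing: dark steel cup, fixed upright on the bench. Wall 115 mm across outside, rim 58 mm high; inside, a cone narrows from 104 mm across at the rim to 69 mm at height 38, then straight down. A hollow threaded pin, 24 mm thick, stands on the axis, top at height 70. Flange 117 mm across; four screw lugs reach 73 mm from the axis, 17.5 mm high. Origin: on the axis at bench height; z up.
- race_mid (a point): Point on the housing's axis at the raceway floor, 20 mm above the bench; z up. The raceway is a ring trough 21 mm wide round the pin's collar (pitch circle 48 mm). A ball lying in it has its centre 10 mm above this point and about 24 mm from the axis; the balls' tops are 20 mm above it.
- tray: Bright folded-sheet counting tray, loose, 120 g, holding the six balls at the start. Side walls 54 mm apart outside, 36 mm high, from x = -77 to +42 mm (closed back). Open spout at -x: from x = -32 the floor rises to a lip 50 mm wide; level, the balls stay in; spout end tipped down 30-45 deg, they roll out. Starts with the spout roughly toward the robot. Grip across the walls near the origin (underside); z up.
- tray_lip (a point): Middle of the tray's spout lip (upper edge), at x = -76.5, y = 0, z = 16 mm in the tray's frame; same axes as the tray.
- top_race: Top race, a loose bright steel turned ring, about 260 g, standing on the bench flange down. Flange 66 mm across, 9 mm thick; on it a hub 47 mm across, up to 40 mm overall height; a 37 mm bore goes right through. Grip it by the hub. Origin: on its axis at the flange underside; z up along the bore.
- bolt_a: M12 bolt standing on its head on the bench, 24 mm across, 68 mm high; bystander. Origin at its underside.
- seal_ring: Black shaft seal ring lying flat, 68 mm across, 9 mm high; bystander. Origin at the centre of its underside.
- drift: Brass drift (round rod) 14 mm thick, 130 mm long along its y, lying on the bench; bystander. Origin at its middle, underside.
- spanner_17: Combination spanner 232 mm long along its y, 32 mm wide, 7 mm high, lying on the bench; bystander. Origin at its middle, underside.
- ball_1_center (a point): Centre of steel ball 1 of 6 (all alike, polished, slippery and free-rolling, 20 mm in diameter, 33 g, loose); at the start in the tray.
- ball_2_center (a point): Centre of steel ball 2 of 6 (all alike, polished, slippery and free-rolling, 20 mm in diameter, 33 g, loose); at the start in the tray.
- ball_3_center (a point): Centre of steel ball 3 of 6 (all alike, polished, slippery and free-rolling, 20 mm in diameter, 33 g, loose); at the start in the tray.
- ball_4_center (a point): Centre of steel ball 4 of 6 (all alike, polished, slippery and free-rolling, 20 mm in diameter, 33 g, loose); at the start in the tray.
- ball_5_center (a point): Centre of steel ball 5 of 6 (all alike, polished, slippery and free-rolling, 20 mm in diameter, 33 g, loose); at the start in the tray.
- ball_6_center (a point): Centre of steel ball 6 of 6 (all alike, polished, slippery and free-rolling, 20 mm in diameter, 33 g, loose); at the start in the tray.
Not all that is in view belongs to the job. What is shaped like the tray but orange is not meant.

How it is judged:
By the outcome, as a careful person would: the job done as asked, in the order asked, and still so for the second after the job is handed in, while the arm keeps its last pose, push and grip.
It also fails if it takes over 64 s, if anything falls off the work surface, if the arm or the gripper's body presses on something with over 40 N, if the wrist force passes 120 N, or if a joint passes its speed limit or range.

## Working session

There is one attempt and no reset: what is moved stays moved. The work goes in short steps, Python scripts to look and compute and a tool call to move; the robot and the scene stay as the last step left them, time stands still between calls to the robot, and variables do not carry over. Pictures are saved under pics/ and viewed, about 8 in all and at most 12, crops included, and the job is handed in when it is done.

Besides the shell and the picture viewer there is one more tool, called after ">>>" as name([rows], argument=value, ...), one row to a line, values as JSON. apply_moves: Moves the arm, as the interface text tells. Its arguments: {"type":"object","properties":{"moves":{"type":"array","items":{"type":"array","items":{"type":"array","items":{"type":"number"}}}},"force":{"type":"number"}},"required":["moves"]}

```bash
mkdir -p pics; ls; cat > h.py <<'E'
import numpy as np, cv2
from scipy.spatial.transform import Rotation as R
from plant import ctrl
def cal(n):
    c=ctrl.get_calibration(n); return np.array(c["camera_matrix"]),c["k1"],np.array(c["cam_to_world"])
def ray(c,u,v):
    K,k,T=c; d=np.array([(u-K[0,2])/K[0,0],(v-K[1,2])/K[1,1]]); p=d.copy()
    for _ in range(20): p=d/(1+k*(p@p))
    return T[:3,3],T[:3,:3]@np.array([p[0],-p[1],-1])
def onz(c,u,v,z):
    o,d=ray(c,u,v); return o+d*(z-o[2])/d[2]
def proj(c,P):
    K,k,T=c; q=T[:3,:3].T@(np.array(P)-T[:3,3]); p=np.array([q[0],-q[1]])/-q[2]; p=p*(1+k*(p@p))
    return K[0,0]*p[0]+K[0,2],K[1,1]*p[1]+K[1,2]
def snap(n,f=None):
    c=cal(n); im=np.array(ctrl.read_camera(n))
    if f: cv2.imwrite(f"pics/{f}.png",im[:,:,::-1])
    return c,im
E
python3 - <<'E'
from h import *
ims=[]
for n in("scene","side","wrist"):
    c,im=snap(n,n+"0"); print(n,c[0].tolist(),c[1],c[2].round(3).tolist())
print(ctrl.get_state())
E
```

```text
pics
scene [[471.6923985186248, 0.0, 284.15849779006317], [0.0, 471.6923985186248, 214.15732409217287], [0.0, 0.0, 1.0]] -0.0776179311500664 [[0.905, 0.368, -0.213, 0.187], [-0.425, 0.792, -0.438, -0.889], [0.008, 0.487, 0.874, 1.483], [0.0, 0.0, 0.0, 1.0]]
side [[537.9411688193875, 0.0, 265.7441785548726], [0.0, 537.9411688193875, 216.60474732924405], [0.0, 0.0, 1.0]] -0.1155292291706823 [[-1.0, 0.014, -0.006, 0.506], [-0.013, -0.581, 0.814, 1.496], [0.008, 0.814, 0.581, 1.234], [0.0, 0.0, 0.0, 1.0]]
wrist [[327.2423881881504, 0.0, 280.0598356226071], [0.0, 327.2423881881504, 214.16759507389747], [0.0, 0.0, 1.0]] -0.057765135529155215 [[0.422, -0.866, -0.268, 0.216], [0.906, 0.403, 0.126, 0.645], [-0.001, -0.296, 0.955, 0.373], [0.0, 0.0, 0.0, 1.0]]
{'time': 0.15, 'qpos': array([ 9.84988797e-01,  2.87002750e-01,  1.57783899e+00,  2.07272933e-05,
        1.27857746e+00, -1.49974953e-01]), 'dq': array([ 0.00017656, -0.00245299, -0.0038744 ,  0.0001535 ,  0.00012445,
       -0.00060074]), 'joint_efforts': array([ 1.90176297e-04, -4.06604576e+01, -2.93141770e+01, -1.36963326e-04,
        3.98015240e-03, -1.29504821e-05]), 'eef_pos': array([0.28463331, 0.6114976 , 0.2302388 ]), 'tcp_rot': array([ 2.16198495e-01,  9.76349003e-01, -8.48596384e-04, -3.37715315e-04]), 'contact_force': array([-0.37906346, -0.1932831 ,  0.12930917]), 'wrist_torque': array([-0.01916777, -0.01023381, -0.00273623]), 'opening': 1.0012304823643132}
```

View pics/scene0.png

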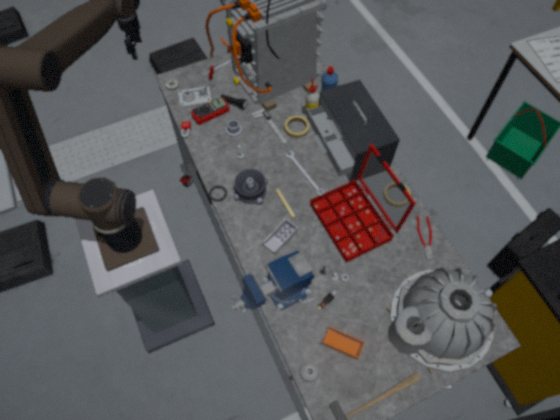

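View pics/side0.png

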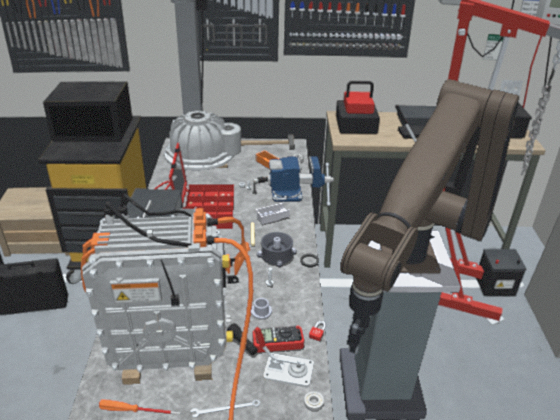

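```bash
python3 - <<'E'
from h import *
a=cv2.imread("pics/scene0.png")[105:255,205:305]; b=cv2.imread("pics/side0.png")[190:330,235:335]
A=cv2.resize(a,(400,600),interpolation=cv2.INTER_CUBIC); B=cv2.resize(b,(400,560),interpolation=cv2.INTER_CUBIC)
B=cv2.copyMakeBorder(B,0,40,0,0,0)
cv2.imwrite("pics/crop0.png",np.hstack([A,B]))
cs,cd=cal("scene"),cal("side")
for n,s,z in(("housing",(250,183),.06),("tray",(281,236),.02),("race",(234,127),.04),("seal",(217,193),.009),("drift",(286,202),.01),("bolt",(240,153),.06)):
    P=onz(cs,*s,z); print(n,P.round(3),np.hypot(*P[:2]).round(3),np.round(proj(cd,P),1))
E
```

```text
housing [ 0.477 -0.009  0.06 ] 0.477 [277.  239.4]
tray [ 0.496 -0.23   0.02 ] 0.547 [271.5 212.7]
race [0.526 0.27  0.04 ] 0.591 [261.5 298.5]
seal [0.36  0.033 0.009] 0.361 [309.7 258.6]
drift [ 0.573 -0.109  0.01 ] 0.583 [250.9 233.2]
bolt [0.495 0.129 0.06 ] 0.511 [271.7 264.7]
```

View pics/crop0.png

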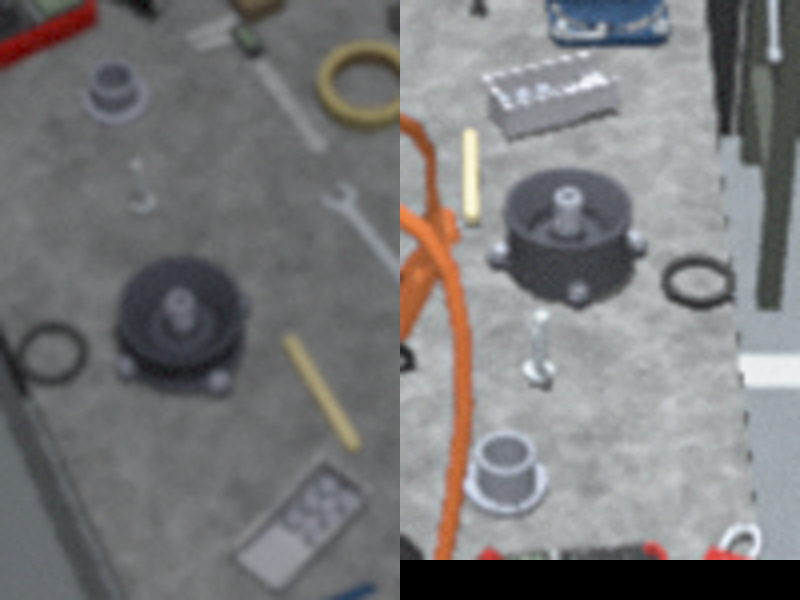

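```bash
cat >> h.py <<'E'
def pose():
    s=ctrl.get_state(); return np.array(s["eef_pos"]),R.from_quat(s["tcp_rot"]),s
def down(yaw): # tool x at heading yaw (deg), tool z down
    c,s=np.cos(np.radians(yaw)),np.sin(np.radians(yaw))
    return R.from_matrix(np.array([[c,s,0],[s,-c,0],[0,0,-1]]).T if 0 else np.column_stack([[c,s,0],[s,-c,0],[0,0,-1]]))
def plan(P,Q,hand,n,start=None):
    if start is None: p,q,_=pose()
    else: p,q=start
    w=(q.inv()*Q).as_rotvec()/n; rows=[]
    for i in range(n):
        d=q.inv().apply((P-p)/(n-i)); rows.append([*np.round(d,4).tolist(),*np.round(np.degrees(w),1).tolist(),hand])
        p=p+q.apply(d); q=q*R.from_rotvec(w)
    print(str(rows).replace(" ",""))
    return P,Q
E
python3 - <<'E'
from h import *
c=cal("scene"); d=cal("side")
px=lambda u,v:(205+u/4,105+v/4)
for n,u,v,z in(("spoutL",235,550,.036),("spoutR",278,590,.036),("backR",365,495,.036),("backL",322,460,.036),("pin",180,297,.07)):
    print(n,onz(c,*px(u,v),z).round(4))
e=onz(d,235+168/4,190+190/4,.07);print("pin side",e)
p,q,s=pose();print(q.as_matrix().round(3))
st=plan(np.array([.54,.12,.26]),down(155-45),-1,13)
print(np.degrees(np.arctan2(.422,-.906)))
E
```

```text
spoutL [ 0.4294 -0.2352  0.036 ]
spoutR [ 0.447  -0.2845  0.036 ]
backR [ 0.5525 -0.2344  0.036 ]
backL [ 0.5335 -0.1877  0.036 ]
pin [ 0.4807 -0.0009  0.07  ]
pin side [ 0.47676064 -0.00724001  0.07      ]
[[-0.907  0.422 -0.001]
 [ 0.422  0.907 -0.002]
 [ 0.    -0.002 -1.   ]]
[[-0.0338,-0.026,-0.0023,-0.0,0.0,3.5,-1],[-0.0353,-0.0239,-0.0023,-0.0,0.0,3.5,-1],[-0.0367,-0.0217,-0.0023,-0.0,0.0,3.5,-1],[-0.0379,-0.0195,-0.0023,-0.0,0.0,3.5,-1],[-0.039,-0.0171,-0.0023,-0.0,0.0,3.5,-1],[-0.04,-0.0148,-0.0023,-0.0,0.0,3.5,-1],[-0.0408,-0.0123,-0.0023,-0.0,0.0,3.5,-1],[-0.0415,-0.0098,-0.0023,-0.0,0.0,3.5,-1],[-0.042,-0.0073,-0.0023,-0.0,0.0,3.5,-1],[-0.0423,-0.0048,-0.0023,-0.0,0.0,3.5,-1],[-0.0426,-0.0022,-0.0023,-0.0,0.0,3.5,-1],[-0.0426,0.0004,-0.0023,-0.0,0.0,3.5,-1],[-0.0425,0.003,-0.0023,-0.0,0.0,3.5,-1]]
155.02466534888137
```

>>> apply_moves([
  [[-0.037,-0.028,-0.002,0,0,3.8,-1],[-0.038,-0.026,-0.002,0,0,3.8,-1],[-0.04,-0.023,-0.002,0,0,3.8,-1],[-0.041,-0.021,-0.002,0,0,3.8,-1],[-0.042,-0.018,-0.002,0,0,3.8,-1],[-0.043,-0.015,-0.003,0,0,3.8,-1],[-0.044,-0.012,-0.003,0,0,3.8,-1],[-0.045,-0.009,-0.003,0,0,3.8,-1],[-0.045,-0.006,-0.003,0,0,3.8,-1],[-0.046,-0.003,-0.003,0,0,3.8,-1],[-0.046,0,-0.003,0,0,3.8,-1],[0,0,0,0,0,0,-1]],
])

```text
time: 1.35
eef_pos: [0.5141, 0.1422, 0.2547]
tcp_rot: [0.561, 0.828, -0.004, -0.0]
contact_force: [0.6, 0.7, -0.6]
opening: 0.998
```

```bash
python3 - <<'E'
from h import *
c,im=snap("wrist","w1"); np.save("w1.npy",np.array([*c[0].ravel(),c[1],*c[2].ravel()]))
p,q,s=pose();print(p,s["time"],q.as_matrix()[:,0])
for P in([.477,-.005,.07],[.526,.27,.04],[.494,-.23,.02]): print(proj(c,P))
E
```

```text
[0.51303073 0.14409413 0.25428906] 1.4 [-0.37308911  0.92779322 -0.00206254]
(np.float64(202.9837349790151), np.float64(295.67440842209027))
(np.float64(338.19403636847494), np.float64(75.24303519637488))
(np.float64(177.72987926344456), np.float64(400.6225848865598))
```

View pics/w1.png

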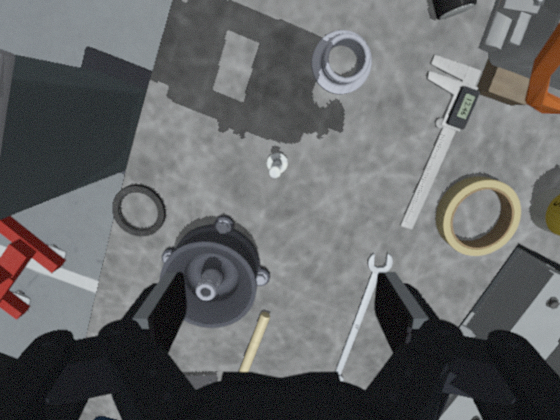

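```bash
python3 - <<'E'
from h import *
a=np.load("w1.npy");c=(a[:9].reshape(3,3),a[9],a[10:].reshape(4,4)); s=cal("scene"); d=cal("side")
print("pin",onz(c,206,292,.07),"race",onz(c,346,57,.04),onz(c,341,65,.005),"side race",onz(d,235+104/4,190+452/4,.04),"scene",onz(s,205+115/4,105+75/4,.04))
A=plan(np.array([.56,-.1,.24]),down(68),-1,6)
plan(np.array([.50,-.235,.19]),down(25),-1,6,A)
E
```

```text
pin [0.4787724  0.00092608 0.07      ] race [0.52615656 0.28883455 0.04      ] [0.52835616 0.28639619 0.005     ] side race [0.52717557 0.28944488 0.04      ] scene [0.53118104 0.28517029 0.04      ]
[[-0.0407,-0.0079,0.0025,-0.1,0.0,7.3,-1],[-0.0413,-0.0027,0.0025,-0.1,0.0,7.3,-1],[-0.0413,0.0026,0.0025,-0.1,0.0,7.3,-1],[-0.0407,0.0079,0.0024,-0.1,0.0,7.3,-1],[-0.0393,0.013,0.0024,-0.1,0.0,7.3,-1],[-0.0374,0.0179,0.0024,-0.1,0.0,7.3,-1]]
[[-0.0246,-0.0008,0.0083,0.0,0.0,7.2,-1],[-0.0245,0.0022,0.0083,0.0,0.0,7.2,-1],[-0.0241,0.0053,0.0083,0.0,0.0,7.2,-1],[-0.0232,0.0082,0.0083,0.0,0.0,7.2,-1],[-0.022,0.0111,0.0083,0.0,0.0,7.2,-1],[-0.0204,0.0137,0.0083,0.0,0.0,7.2,-1]]
```

>>> apply_moves([
  [[-0.041,-0.008,0.002,0,0,7.3,-1],[-0.041,-0.003,0.002,0,0,7.3,-1],[-0.041,0.003,0.002,0,0,7.3,-1],[-0.041,0.008,0.002,0,0,7.3,-1],[-0.039,0.013,0.002,0,0,7.3,-1],[-0.037,0.018,0.002,0,0,7.3,-1],[-0.025,-0.001,0.008,0,0,7.3,-1],[-0.025,0.002,0.008,0,0,7.3,-1],[-0.024,0.005,0.008,0,0,7.3,-1],[-0.023,0.008,0.008,0,0,7.3,-1],[-0.022,0.011,0.008,0,0,7.3,-1],[-0.02,0.014,0.008,0,0,7.3,-1]],
])

```text
time: 2.6
eef_pos: [0.494, -0.2275, 0.1894]
tcp_rot: [0.981, 0.195, -0.004, -0.003]
contact_force: [1.5, -0.2, -0.2]
opening: 1.005
```

>>> apply_moves([
  [[0,0,0,0,0,0,-1]],
])

```text
time: 2.7
eef_pos: [0.4927, -0.2275, 0.1876]
tcp_rot: [0.981, 0.194, -0.005, -0.004]
contact_force: [0.3, 0.1, 0.1]
opening: 1.0
```

```bash
python3 - <<'E'
from h import *
c,im=snap("wrist","w2"); np.save("w2.npy",np.array([*c[0].ravel(),c[1],*c[2].ravel()]))
p,q,s=pose();print(p,s["time"],q.as_matrix()[:,0],s["qpos"])
E
```

```text
[ 0.49335225 -0.2265314   0.18821455] 2.75 [ 0.92394661  0.38245455 -0.00715459] [-6.17072183e-01  4.26170089e-02  1.93490365e+00 -7.62182423e-04
  1.17639454e+00  5.61595386e-01]
```

View pics/w2.png

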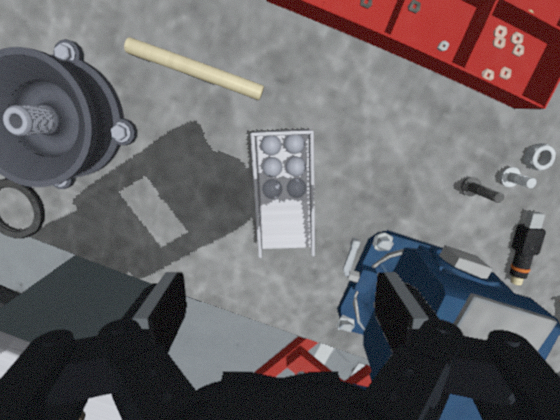

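```bash
python3 - <<'E'
from h import *
im=cv2.imread("pics/w2.png")[120:265,235:330]; cv2.imwrite("pics/c2.png",cv2.resize(im,None,fx=4,fy=4,interpolation=cv2.INTER_CUBIC))
E
```

```text
(no output)
```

View pics/c2.png

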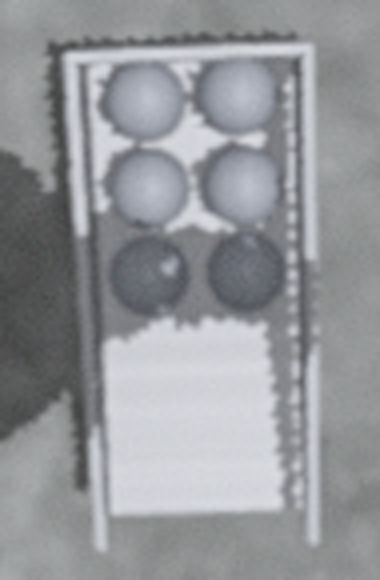

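```bash
python3 - <<'E'
from h import *
a=np.load("w2.npy");c=(a[:9].reshape(3,3),a[9],a[10:].reshape(4,4))
f=lambda u,v,z=.036:onz(c,235+u/4-.4,120+v/4-.4,z)
BL,BR,FL,FR=f(63,50),f(314,45),f(95,550),f(322,545)
print(BL,BR,FL,FR,np.linalg.norm(BL-BR),np.linalg.norm(FL-FR),np.linalg.norm(BL-FL),np.linalg.norm(BR-FR))
B=(BL+BR)/2;F=(FL+FR)/2;u=(B-F)/np.linalg.norm(B-F);O=F+u*.077
print("O",O,B-u*.042,"yaw",np.degrees(np.arctan2(u[1],u[0])))
l=f(195,512,.016);print("lip->O",l+u*.0765)
print("pin",onz(c,16,120,.07))
yaw=np.degrees(np.arctan2(u[1],u[0]))
O=(O+B-u*.042)/2
A=plan(np.array([O[0],O[1],.08]),down(yaw),-1,5)
plan(np.array([O[0],O[1],.004]),down(yaw),-1,4,A)
E
```

```text
[ 0.53606647 -0.17796648  0.036     ] [ 0.55794682 -0.22833758  0.036     ] [ 0.42695668 -0.22778209  0.036     ] [ 0.44963373 -0.27879395  0.036     ] 0.05491809050538678 0.05582524761773687 0.11994391434228258 0.11948879469251479
O [ 0.5082175  -0.22104097  0.036     ] [ 0.50886721 -0.22074133  0.036     ] yaw 24.758401315774112
lip->O [ 0.5072313  -0.21789687  0.016     ]
pin [ 0.47859818 -0.00064984  0.07      ]
[[0.0034,0.0003,0.0216,-0.1,0.1,-0.5,-1],[0.0034,0.0003,0.0216,-0.1,0.1,-0.5,-1],[0.0033,0.0003,0.0216,-0.1,0.1,-0.5,-1],[0.0033,0.0003,0.0216,-0.1,0.1,-0.5,-1],[0.0033,0.0003,0.0216,-0.1,0.1,-0.5,-1]]
[[0.0,0.0,0.019,0.0,0.0,0.0,-1],[0.0,0.0,0.019,0.0,0.0,0.0,-1],[0.0,0.0,0.019,0.0,0.0,0.0,-1],[0.0,0.0,0.019,0.0,0.0,0.0,-1]]
```

>>> apply_moves([
  [[0.003,0,0.022,-0.1,0.1,-0.5,-1],[0.003,0,0.022,-0.1,0.1,-0.5,-1],[0.003,0,0.022,-0.1,0.1,-0.5,-1],[0.003,0,0.022,-0.1,0.1,-0.5,-1],[0.003,0,0.022,-0.1,0.1,-0.5,-1],[0,0,0.015,0,0,0,-1],[0,0,0.015,0,0,0,-1],[0,0,0.01,0,0,0,-1],[0,0,0,0,0,0,-1]],
])

```text
time: 3.65
eef_pos: [0.5157, -0.2086, 0.0374]
tcp_rot: [0.973, 0.231, 0.006, 0.001]
contact_force: [-0.5, 0.3, -1.0]
opening: 1.002
```

```bash
python3 - <<'E'
from h import *
plan(np.array([.5085,-.2208,.004]),down(24.8),-1,3)
E
```

```text
[[-0.0041,0.0025,0.0111,0.1,-0.2,0.6,-1],[-0.004,0.0026,0.0111,0.1,-0.2,0.6,-1],[-0.0039,0.0026,0.0111,0.1,-0.2,0.6,-1]]
```

>>> apply_moves([
  [[-0.006,0.004,0,0.1,-0.3,0.9,-1],[-0.006,0.004,0,0.1,-0.3,0.9,-1],[0,0,0,0,0,0,-1]],
])

```text
time: 3.95
eef_pos: [0.5092, -0.223, 0.0393]
tcp_rot: [0.977, 0.214, 0.001, 0.001]
contact_force: [0.3, 0.3, 0.2]
opening: 1.0
```

```bash
python3 - <<'E'
from h import *
print(pose()[0]);plan(np.array([.5085,-.2208,.004]),down(24.8),-1,3)
E
```

```text
[ 0.50918064 -0.22300561  0.03927282]
[[0.0001,-0.0008,0.0118,0.1,-0.0,-0.0,-1],[0.0001,-0.0008,0.0118,0.1,-0.0,-0.0,-1],[0.0001,-0.0008,0.0118,0.1,-0.0,-0.0,-1]]
```

Down, then close gently.

>>> apply_moves([
  [[0,-0.001,0.012,0,0,0,-1],[0,-0.001,0.012,0,0,0,-1],[0,0,0.011,0,0,0,-1],[0,0,0,0,0,0,-1]],
])

```text
time: 4.35
eef_pos: [0.5087, -0.2225, 0.0027]
tcp_rot: [0.977, 0.214, 0.002, 0.002]
contact_force: [-0.5, -0.6, -1.1]
opening: 0.997
```

>>> apply_moves([
  [[0,0,0,0,0,0,0],[0,0,0,0,0,0,0.2],[0,0,0,0,0,0,0.4],[0,0,0,0,0,0,0.6],[0,0,0,0,0,0,1],[0,0,0,0,0,0,1]],
], force=40)

```text
time: 4.95
eef_pos: [0.5085, -0.2221, 0.0018]
tcp_rot: [0.977, 0.214, 0.001, 0.002]
contact_force: [-0.2, -0.1, -1.7]
opening: 0.626
```

>>> apply_moves([
  [[0,0,-0.006,0,0,0,1],[0,0,-0.012,0,0,0,1],[0,0,-0.02,0,0,0,1],[0,0,-0.025,0,0,0,1],[0,0,-0.025,0,0,0,1],[0,0,-0.02,0,0,0,1],[0,0,-0.012,0,0,0,1],[0,0,-0.006,0,0,0,1],[0,0,0,0,0,0,1]],
])

```text
time: 5.85
eef_pos: [0.5054, -0.2195, 0.1346]
tcp_rot: [0.977, 0.214, -0.001, -0.0]
contact_force: [-0.3, -0.6, -3.2]
opening: 0.629
```

```bash
python3 - <<'E'
from h import *
c,im=snap("wrist","w3"); p,q,s=pose(); print(p,q.as_matrix().round(3),s["contact_force"],s["opening"])
cv2.imwrite("pics/c3.png",cv2.resize(im[60:300,180:380,::-1],None,fx=2.5,fy=2.5))
P,Q=np.array([.583,.048,.13]),down(24.8)
print(q.inv().apply(P-p),np.degrees((q.inv()*Q).as_rotvec()))
E
```

```text
[ 0.50514773 -0.21924158  0.13388747] [[ 0.908  0.418 -0.002]
 [ 0.418 -0.908  0.001]
 [-0.002 -0.002 -1.   ]] [ 0.18493854  0.79620268 -3.18525645] 0.6216612517951889
[ 0.18241635 -0.21024405  0.00398321] [-0.11060182  0.09721516 -0.09760697]
```

View pics/c3.png

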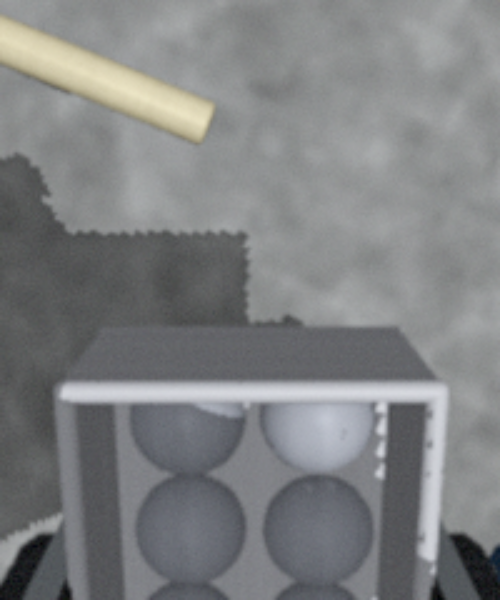

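>>> apply_moves([
  [[0.007,-0.008,0,0,0,0,1],[0.013,-0.016,0,0,0,0,1],[0.02,-0.023,0,0,0,0,1],[0.02,-0.023,0,0,0,0,1],[0.02,-0.023,0,0,0,0,1],[0.02,-0.023,0,0,0,0,1],[0.02,-0.023,0,0,0,0,1],[0.02,-0.023,0,0,0,0,1],[0.02,-0.023,0,0,0,0,1],[0.013,-0.015,0,0,0,0,1],[0.007,-0.008,0,0,0,0,1],[0,0,0,0,0,0,1]],
])

```text
time: 7.1
eef_pos: [0.575, 0.0646, 0.1167]
tcp_rot: [0.977, 0.213, -0.014, -0.01]
contact_force: [0.0, -0.5, -3.4]
opening: 0.625
```

```bash
cat > pour.py <<'E'
from h import *
import sys
# from measured pose: tray origin offset in tool frame fixed from grasp; lip to given world target with tilt th
H=np.array([.4787,.0003,0])
def target(th,yaw,r,z):
    Q0=down(yaw); u=Q0.apply([1,0,0]); Q=R.from_rotvec(np.radians(th)*np.cross([0,0,1],-u))*Q0
    # tool pose relative to tray: tcp at tray(0,0,.002) minus grasp x err
    off=Q.apply([-.0765,0,-.016+.002])  # lip from TCP in tool axes (tool z = -tray z)
    return H+u*r+np.array([0,0,z])-off,Q
E
python3 - <<'E'
from pour import *
p,q,s=pose(); print(p,q.as_matrix().round(3).tolist(),s["qpos"].round(2))
A=target(0,24.8,.040,.095); print(A[0]); plan(A[0],A[1],1,3)
st=(A[0],A[1])
for th in (16,20,30,40):
    B=target(th,24.8,.040,.095-.015*th/40); st0=st; n=max(2,int((th-np.degrees((down(24.8).inv()*st[1]).magnitude()))/ (4 if th<=16 else 2))); print(th,B[0],n); st=plan(*B,1,n,st0)
E
```

```text
[0.57496295 0.0645857  0.11670969] [[0.909, 0.416, -0.032], [0.416, -0.909, 0.013], [-0.024, -0.025, -0.999]] [-0.07  0.21  1.89  0.01  1.07  1.07]
[0.58445608 0.04916617 0.081     ]
[[0.001,0.0063,0.0117,-0.5,0.5,-0.1,1],[0.0009,0.0062,0.0118,-0.5,0.5,-0.1,1],[0.0008,0.0061,0.0118,-0.5,0.5,-0.1,1]]
16 [0.58526894 0.04954176 0.09662859] 4
[[0.0002,-0.0,-0.0039,-0.0,4.0,0.0,1],[0.0005,-0.0,-0.0039,-0.0,4.0,0.0,1],[0.0008,-0.0,-0.0038,-0.0,4.0,0.0,1],[0.001,-0.0,-0.0038,-0.0,4.0,0.0,1]]
20 [0.58461473 0.04923947 0.10050884] 2
[[0.0002,-0.0,-0.002,0.0,2.0,-0.0,1],[0.0003,0.0,-0.002,0.0,2.0,-0.0,1]]
30 [0.58150666 0.04780334 0.10987564] 5
[[-0.0,0.0,-0.002,0.0,2.0,0.0,1],[0.0001,0.0,-0.002,0.0,2.0,0.0,1],[0.0001,0.0,-0.002,0.0,2.0,0.0,1],[0.0002,0.0,-0.002,0.0,2.0,0.0,1],[0.0003,0.0,-0.002,0.0,2.0,0.0,1]]
40 [0.57637815 0.04543364 0.11844863] 5
[[-0.0001,-0.0,-0.002,0.0,2.0,0.0,1],[-0.0,0.0,-0.0021,0.0,2.0,0.0,1],[0.0,0.0,-0.0021,0.0,2.0,0.0,1],[0.0001,0.0,-0.0021,0.0,2.0,0.0,1],[0.0002,-0.0,-0.002,0.0,2.0,0.0,1]]
```

>>> apply_moves([
  [[0.001,0.006,0.008,-0.5,0.5,0,1],[0.001,0.006,0.008,-0.5,0.5,0,1],[0.001,0.006,0.008,-0.5,0.5,0,1],[0,0,-0.004,0,4,0,1],[0,0,-0.004,0,4,0,1],[0.001,0,-0.004,0,4,0,1],[0.001,0,-0.003,0,3,0,1],[0,0,0,0,0,0,1]],
])

```text
time: 7.9
eef_pos: [0.5826, 0.0401, 0.0992]
tcp_rot: [0.969, 0.207, 0.13, -0.026]
contact_force: [0.0, -1.0, -3.9]
opening: 0.628
```

```bash
python3 - <<'E'
from pour import *
p,q,s=pose(); print("lip",p+q.apply([-.0765,0,-.014]),"tilt",np.degrees((down(24.8).inv()*q).as_rotvec()),s["qpos"].round(2))
A=target(16,24.8,.040,.09);d=plan(*A,1,2)
B=target(28,24.8,.040,.085);plan(*B,1,6,A)
E
```

```text
lip [0.51181152 0.00847043 0.09255986] tilt [-0.31650941 15.26641718  0.72145809] [-0.17  0.12  2.05  0.21  0.76  0.85]
[[0.0029,-0.0038,0.0016,0.2,0.4,-0.3,1],[0.0029,-0.0038,0.0016,0.2,0.4,-0.3,1]]
[[-0.0,0.0,-0.0019,0.0,2.0,0.0,1],[0.0,0.0,-0.0019,0.0,2.0,0.0,1],[0.0001,0.0,-0.0019,0.0,2.0,0.0,1],[0.0002,0.0,-0.0019,0.0,2.0,0.0,1],[0.0002,0.0,-0.0019,0.0,2.0,0.0,1],[0.0003,-0.0,-0.0019,0.0,2.0,0.0,1]]
```

>>> apply_moves([
  [[0.003,-0.004,0.001,0.2,0.4,-0.3,1],[0.003,-0.004,0.001,0.2,0.4,-0.3,1],[0,0,-0.002,0,2,0,1],[0,0,-0.002,0,2,0,1],[0,0,0,0,0,0,1]],
])

```text
time: 8.4
eef_pos: [0.5857, 0.0491, 0.1022]
tcp_rot: [0.962, 0.211, 0.171, -0.037]
contact_force: [0.2, -0.3, -2.1]
opening: 0.624
```

```bash
python3 - <<'E'
from pour import *
p,q,s=pose(); print("lip",p+q.apply([-.0765,0,-.014]),"tilt",np.degrees((down(24.8).inv()*q).as_rotvec()),s["contact_force"],target(0,24.8,.04,.085)[0])
A=target(30,24.8,.040,.083);plan(*A,1,6)
B=target(40,24.8,.040,.080);plan(*B,1,5,A)
E
```

```text
lip [0.51612777 0.01700152 0.08904879] tilt [-0.04156477 20.1369592   0.07999936] [ 0.18861418 -0.3468457  -2.09057223] [0.58445608 0.04916617 0.071     ]
[[-0.0003,-0.0001,-0.0013,0.0,1.6,-0.0,1],[-0.0003,-0.0001,-0.0013,0.0,1.6,-0.0,1],[-0.0002,-0.0001,-0.0013,0.0,1.6,-0.0,1],[-0.0002,-0.0001,-0.0013,0.0,1.6,-0.0,1],[-0.0001,-0.0001,-0.0014,0.0,1.6,-0.0,1],[-0.0001,-0.0001,-0.0014,0.0,1.6,-0.0,1]]
[[-0.0,-0.0,-0.0022,0.0,2.0,0.0,1],[0.0,0.0,-0.0022,0.0,2.0,0.0,1],[0.0001,0.0,-0.0022,0.0,2.0,0.0,1],[0.0002,0.0,-0.0022,0.0,2.0,0.0,1],[0.0003,-0.0,-0.0022,0.0,2.0,0.0,1]]
```

>>> apply_moves([
  [[0,0,-0.001,0,1,0,1],[0,0,-0.001,0,1,0,1],[0,0,-0.001,0,1,0,1],[0,0,-0.001,0,1,0,1],[0,0,-0.001,0,1,0,1],[0,0,-0.001,0,1,0,1],[0,0,0,0,0,0,1]],
])

```text
time: 9.1
eef_pos: [0.5854, 0.0484, 0.1095]
tcp_rot: [0.95, 0.209, 0.226, -0.048]
contact_force: [0.2, -0.3, -1.1]
opening: 0.625
```

```bash
python3 - <<'E'
from pour import *
c,im=snap("side"); c2,im2=snap("scene")
p,q,s=pose(); print("lip",p+q.apply([-.0765,0,-.014]),"tilt",np.degrees((down(24.8).inv()*q).as_rotvec()),s["contact_force"])
a=cv2.resize(im[190:290,220:340,::-1],None,fx=3.3,fy=3.3,interpolation=cv2.INTER_CUBIC);b=cv2.resize(im2[140:240,195:315,::-1],None,fx=3.3,fy=3.3,interpolation=cv2.INTER_CUBIC)
cv2.imwrite("pics/c4.png",np.hstack([a,b]))
B=target(40,24.8,.038,.082);plan(*B,1,8)
E
```

```text
lip [0.51798669 0.0170801  0.08794516] tilt [-0.15317065 26.66670508 -0.02981601] [ 0.20383555 -0.03785431 -1.25961499]
[[-0.0007,-0.0001,-0.0019,0.0,1.7,0.0,1],[-0.0007,-0.0001,-0.0019,0.0,1.7,0.0,1],[-0.0006,-0.0001,-0.0019,0.0,1.7,0.0,1],[-0.0005,-0.0001,-0.0019,0.0,1.7,0.0,1],[-0.0005,-0.0001,-0.0019,0.0,1.7,0.0,1],[-0.0004,-0.0001,-0.0019,0.0,1.7,0.0,1],[-0.0004,-0.0001,-0.0019,0.0,1.7,0.0,1],[-0.0003,-0.0001,-0.002,0.0,1.7,0.0,1]]
```

View pics/c4.png

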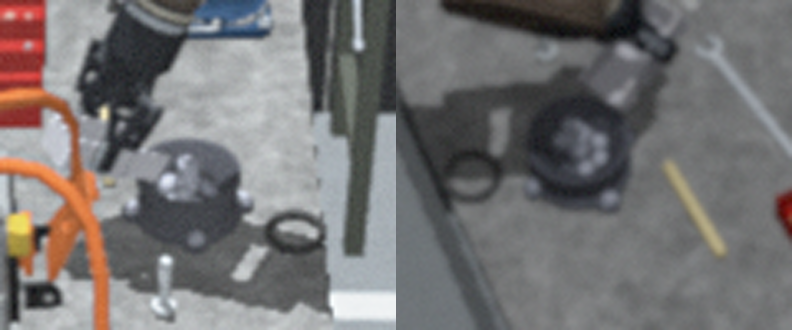

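>>> apply_moves([
  [[-0.001,0,-0.002,0,2,0,1],[0,0,-0.002,0,2,0,1],[0,0,-0.002,0,2,0,1],[0,0,-0.002,0,2,0,1],[0,0,-0.002,0,2,0,1],[0,0,0,0,0,0,1],[0,0,0,0,0,0,1],[0,0,0,0,0,0,1]],
])

```text
time: 10.0
eef_pos: [0.5829, 0.0453, 0.1211]
tcp_rot: [0.925, 0.205, 0.312, -0.065]
contact_force: [0.1, -0.5, -1.6]
opening: 0.623
```

```bash
python3 - <<'E'
from pour import *
p,q,s=pose(); print("lip",p+q.apply([-.0765,0,-.014]),"tilt",np.degrees((down(24.8).inv()*q).as_rotvec()),s["contact_force"])
A=(np.array([.60,.03,.15]),down(24.8)); plan(*A,1,6)
plan(np.array([.5085,-.2215,.06]),down(24.8),1,9,A)
E
```

```text
lip [0.5200245  0.01593751 0.08599516] tilt [-0.41061918 37.19528277 -0.14613012] [ 0.10990909 -0.49811826 -1.58615518]
[[0.0041,0.0035,-0.0029,0.1,-6.2,0.0,1],[0.0038,0.0035,-0.0033,0.1,-6.2,0.0,1],[0.0034,0.0035,-0.0037,0.1,-6.2,0.0,1],[0.003,0.0035,-0.0041,0.1,-6.2,0.0,1],[0.0025,0.0035,-0.0044,0.1,-6.2,0.0,1],[0.002,0.0035,-0.0046,0.1,-6.2,0.0,1]]
[[-0.021,0.0211,0.01,0.0,0.0,0.0,1],[-0.021,0.0211,0.01,0.0,0.0,0.0,1],[-0.021,0.0211,0.01,0.0,0.0,0.0,1],[-0.021,0.0211,0.01,0.0,0.0,0.0,1],[-0.021,0.0211,0.01,0.0,0.0,0.0,1],[-0.021,0.0211,0.01,0.0,0.0,0.0,1],[-0.021,0.0211,0.01,0.0,0.0,0.0,1],[-0.021,0.0211,0.01,0.0,0.0,0.0,1],[-0.021,0.0211,0.01,0.0,0.0,0.0,1]]
```

>>> apply_moves([
  [[0.006,0,-0.004,0,-6.2,0,1],[0.006,0,-0.006,0,-6.2,0,1],[0.005,0.003,-0.006,0,-6.2,0,1],[0.003,0.003,-0.008,0,-6.2,0,1],[0.003,0.003,-0.008,0,-6.2,0,1],[0.002,0.003,-0.008,0,-6.2,0,1],[-0.021,0.021,0,0,0,0,1],[-0.021,0.021,0,0,0,0,1],[-0.025,0.025,0,0,0,0,1],[-0.025,0.025,0,0,0,0,1],[-0.021,0.021,0,0,0,0,1],[0,0,0,0,0,0,1]],
])

```text
time: 11.2
eef_pos: [0.5444, -0.1152, 0.1742]
tcp_rot: [0.977, 0.215, -0.004, 0.01]
contact_force: [0.1, 0.7, -1.3]
opening: 0.628
```

```bash
python3 - <<'E'
from pour import *
p,q,s=pose(); print(p,"rot",np.degrees((down(24.8).inv()*q).as_rotvec()),s["contact_force"])
A=plan(np.array([.5085,-.2215,.06]),down(24.8),1,6); 
E
```

```text
[ 0.54438428 -0.11515814  0.17418133] rot [-0.97639617 -0.64802877 -0.01071385] [ 0.12642345  0.67550147 -1.28685919]
[[-0.0126,0.0133,0.0194,0.2,0.1,0.0,1],[-0.0127,0.0133,0.0193,0.2,0.1,0.0,1],[-0.0127,0.0134,0.0193,0.2,0.1,0.0,1],[-0.0128,0.0134,0.0192,0.2,0.1,0.0,1],[-0.0128,0.0135,0.0192,0.2,0.1,0.0,1],[-0.0128,0.0135,0.0191,0.2,0.1,0.0,1]]
```

>>> apply_moves([
  [[-0.013,0.013,0.012,0.2,0.1,0,1],[-0.013,0.013,0.015,0.2,0.1,0,1],[-0.013,0.013,0.02,0.2,0.1,0,1],[-0.013,0.013,0.02,0.2,0.1,0,1],[-0.013,0.013,0.02,0.2,0.1,0,1],[-0.013,0.013,0.02,0,0,0,1],[0,0,0,0,0,0,1]],
])

```text
time: 11.9
eef_pos: [0.5115, -0.2214, 0.0683]
tcp_rot: [0.977, 0.215, 0.003, 0.002]
contact_force: [-0.2, -0.1, -1.0]
opening: 0.631
```

```bash
python3 - <<'E'
from pour import *
p,q,s=pose(); print(p,"rot",np.degrees((down(24.8).inv()*q).as_rotvec()),s["contact_force"])
A=plan(np.array([.5085,-.2215,.02]),down(24.8),1,4); 
E
```

```text
[ 0.51151207 -0.2214491   0.06826219] rot [-0.33724905  0.2671724   0.01070641] [-0.15103319 -0.05252378 -1.00178042]
[[-0.0007,-0.0004,0.0121,0.1,-0.1,-0.0,1],[-0.0007,-0.0004,0.0121,0.1,-0.1,-0.0,1],[-0.0007,-0.0003,0.0121,0.1,-0.1,-0.0,1],[-0.0007,-0.0003,0.0121,0.1,-0.1,-0.0,1]]
```

>>> apply_moves([
  [[-0.001,0,0.015,0.1,-0.1,0,1],[-0.001,0,0.015,0.1,-0.1,0,1],[-0.001,0,0.014,0.1,-0.1,0,1],[0,0,0.01,0,0,0,1],[0,0,0.005,0,0,0,1],[0,0,0.003,0,0,0,1],[0,0,0,0,0,0,1]],
])

```text
time: 12.6
eef_pos: [0.5122, -0.2202, 0.0028]
tcp_rot: [0.976, 0.216, 0.001, 0.001]
contact_force: [-0.1, 0.1, -1.6]
opening: 0.627
```

>>> apply_moves([
  [[0,0,0.001,0,0,0,1],[0,0,0.001,0,0,0,1],[0,0,0,0,0,0,1]],
])

```text
time: 12.9
eef_pos: [0.5132, -0.2207, 0.0022]
tcp_rot: [0.976, 0.216, 0.002, 0.002]
contact_force: [-0.3, -0.1, -1.1]
opening: 0.623
```

Within a millimetre of the bench; release slowly and retreat.

>>> apply_moves([
  [[0,0,0.001,0,0,0,1],[0,0,0,0,0,0,-0.4],[0,0,0,0,0,0,-0.6],[0,0,0,0,0,0,-1],[0,0,0,0,0,0,-1],[0,0,0,0,0,0,-1],[0,0,-0.01,0,0,0,-1],[0,0,-0.02,0,0,0,-1],[0,0,-0.03,0,0,0,-1],[0,0,-0.04,0,0,0,-1],[0,0,-0.04,0,0,0,-1],[0,0,-0.04,0,0,0,-1]],
])

```text
time: 14.1
eef_pos: [0.5091, -0.2183, 0.1841]
tcp_rot: [0.976, 0.216, -0.002, -0.002]
contact_force: [0.1, -0.7, -0.8]
opening: 1.005
```

```bash
python3 - <<'E'
from pour import *
c,im=snap("wrist","w5"); p,q,s=pose(); print(p,s["contact_force"],s["opening"],s["qpos"].round(2))
# route to above race
A=plan(np.array([.56,0.06,.22]),down(68),-1,9)
B=plan(np.array([.527,.24,.20]),down(100),-1,6,A)
E
```

```text
[ 0.51303377 -0.22070657  0.19312148] [ 3.21574582 -1.512326    4.95076129] 1.00181758177217 [-0.59  0.06  1.91 -0.    1.17  0.55]
[[0.0179,-0.0261,-0.0031,0.0,-0.0,-4.8,-1],[0.02,-0.0245,-0.0031,0.0,-0.0,-4.8,-1],[0.022,-0.0227,-0.0031,0.0,-0.0,-4.8,-1],[0.0238,-0.0208,-0.003,0.0,-0.0,-4.8,-1],[0.0255,-0.0188,-0.003,0.0,-0.0,-4.8,-1],[0.0269,-0.0166,-0.003,0.0,-0.0,-4.8,-1],[0.0282,-0.0143,-0.003,0.0,-0.0,-4.8,-1],[0.0293,-0.0119,-0.003,0.0,-0.0,-4.8,-1],[0.0302,-0.0094,-0.003,0.0,-0.0,-4.8,-1]]
[[0.0258,-0.0163,0.0033,0.0,0.0,-5.3,-1],[0.0272,-0.0139,0.0033,0.0,0.0,-5.3,-1],[0.0283,-0.0113,0.0033,0.0,0.0,-5.3,-1],[0.0293,-0.0086,0.0033,0.0,0.0,-5.3,-1],[0.0299,-0.0058,0.0033,0.0,0.0,-5.3,-1],[0.0303,-0.003,0.0033,0.0,0.0,-5.3,-1]]
```

View pics/w5.png

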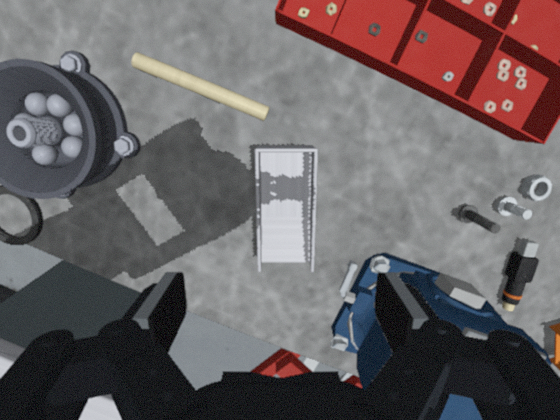

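>>> apply_moves([
  [[0.018,-0.026,-0.003,0,0,-4.8,-1],[0.02,-0.025,-0.003,0,0,-4.8,-1],[0.022,-0.023,-0.003,0,0,-4.8,-1],[0.024,-0.021,-0.003,0,0,-4.8,-1],[0.026,-0.019,-0.003,0,0,-4.8,-1],[0.027,-0.017,-0.003,0,0,-4.8,-1],[0.028,-0.014,-0.003,0,0,-4.8,-1],[0.029,-0.012,-0.003,0,0,-4.8,-1],[0.03,-0.009,-0.003,0,0,-4.8,-1],[0.026,-0.016,0.003,0,0,-5.5,-1],[0.027,-0.014,0.003,0,0,-5.5,-1],[0.028,-0.011,0.003,0,0,-5.5,-1]],
])

```text
time: 15.35
eef_pos: [0.5418, 0.1599, 0.2236]
tcp_rot: [0.727, 0.686, 0.007, 0.015]
contact_force: [0.6, 0.5, 1.3]
opening: 0.998
```

```bash
python3 - <<'E'
from pour import *
p,q,s=pose(); print(p,"rot",np.degrees((down(90).inv()*q).as_rotvec()))
plan(np.array([.527,.25,.18]),down(110),-1,4)
E
```

```text
[0.54181438 0.15987339 0.22363646] rot [-1.80185737 -0.69299728  3.32512205]
[[0.0224,-0.0053,0.0105,0.4,0.3,-5.8,-1],[0.0228,-0.003,0.0106,0.4,0.3,-5.8,-1],[0.0229,-0.0006,0.0107,0.4,0.3,-5.8,-1],[0.0228,0.0018,0.0108,0.4,0.3,-5.8,-1]]
```

>>> apply_moves([
  [[0.022,-0.005,0.01,0.4,0.3,-5.8,-1],[0.023,-0.003,0.01,0.4,0.3,-5.8,-1],[0.023,0,0.01,0.4,0.3,-5.8,-1],[0.023,0.002,0.01,0.4,0.3,-5.8,-1],[0,0,0,0,0,0,-1],[0,0,0,0,0,0,-1]],
])

```text
time: 15.95
eef_pos: [0.5249, 0.2576, 0.1847]
tcp_rot: [0.565, 0.825, 0.003, 0.0]
contact_force: [0.3, 0.4, 1.1]
opening: 0.998
```

```bash
python3 - <<'E'
from pour import *
c,im=snap("wrist","w6"); np.save("w6.npy",np.array([*c[0].ravel(),c[1],*c[2].ravel()])); p,q,s=pose(); print(p,"rot",np.degrees((down(110).inv()*q).as_rotvec()))
u,v=proj(c,[.527,.288,.04]); print(u,v); x0,y0=int(u)-70,max(0,int(v)-70)
cr=im[y0:y0+140,x0:x0+140,::-1]; print(x0,y0)
cv2.imwrite("pics/c6.png",cv2.resize(cr,None,fx=4,fy=4,interpolation=cv2.INTER_CUBIC))
E
```

```text
[0.52482314 0.25741097 0.1846336 ] rot [-0.28577006  0.21157012 -1.19169372]
293.36985922173784 172.23443369630417
223 102
```

View pics/c6.png

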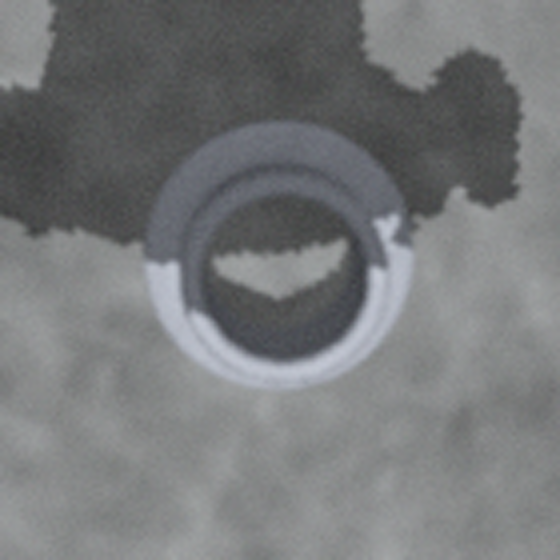

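```bash
python3 - <<'E'
from h import *
a=np.load("w6.npy");c=(a[:9].reshape(3,3),a[9],a[10:].reshape(4,4))
f=lambda u,v,z:onz(c,223+u/4-.4,102+v/4-.4,z)
print(f(286.5,277,.04),f(279.5,254,.007),"bore d",f(203,277,.04)-f(370,277,.04))
P=(f(286.5,277,.04)+f(279.5,254,.007))/2
plan(np.array([P[0],P[1],.075]),down(110),-1,5)
E
```

```text
[0.52724583 0.2894195  0.04      ] [0.527035   0.28952625 0.007     ] bore d [-0.03445519 -0.01336024  0.        ]
[[0.0057,0.0026,0.022,0.1,-0.0,0.2,-1],[0.0058,0.0026,0.022,0.1,-0.0,0.2,-1],[0.0058,0.0026,0.0219,0.1,-0.0,0.2,-1],[0.0058,0.0026,0.0219,0.1,-0.0,0.2,-1],[0.0058,0.0026,0.0219,0.1,-0.0,0.2,-1]]
```

>>> apply_moves([
  [[0.006,0.003,0.022,0.1,0,0.2,-1],[0.006,0.003,0.022,0.1,0,0.2,-1],[0.006,0.003,0.022,0.1,0,0.2,-1],[0.006,0.003,0.022,0.1,0,0.2,-1],[0.006,0.002,0.018,0.1,0,0.2,-1],[0,0,0,0,0,0,-1],[0,0,0,0,0,0,-1]],
])

```text
time: 16.7
eef_pos: [0.5348, 0.2861, 0.0836]
tcp_rot: [0.579, 0.816, 0.004, 0.002]
contact_force: [0.6, -0.0, -0.0]
opening: 1.001
```

```bash
python3 - <<'E'
from h import *
p,q,s=pose(); print(p,"rot",np.degrees((down(110).inv()*q).as_rotvec()))
plan(np.array([.5271,.2895,.045]),down(110),-1,2)
E
```

```text
[0.53475856 0.28614654 0.083629  ] rot [-0.53921992  0.03490487  0.70465206]
[[0.0028,-0.0032,0.0193,0.3,-0.0,-0.4,-1],[0.0029,-0.0031,0.0193,0.3,-0.0,-0.4,-1]]
```

>>> apply_moves([
  [[0.003,-0.003,0.018,0.3,0,0,-1],[0.003,-0.003,0.018,0.3,0,0,-1],[0,0,0,0,0,0,-1],[0,0,0,0,0,0,-1]],
])

```text
time: 17.1
eef_pos: [0.5289, 0.2892, 0.048]
tcp_rot: [0.58, 0.815, 0.001, 0.001]
contact_force: [0.1, 0.1, 0.2]
opening: 0.999
```

```bash
python3 - <<'E'
from h import *
p,q,s=pose(); print(p,"rot",np.degrees((down(110).inv()*q).as_rotvec()))
plan(np.array([.5271,.2895,.012]),down(110),-1,3)
E
```

```text
[0.52892433 0.28924847 0.04802525] rot [-0.18620291  0.0161579   0.84341427]
[[0.0003,-0.0006,0.012,0.1,-0.0,-0.3,-1],[0.0003,-0.0006,0.012,0.1,-0.0,-0.3,-1],[0.0003,-0.0006,0.012,0.1,-0.0,-0.3,-1]]
```

>>> apply_moves([
  [[0,-0.001,0.013,0.1,0,-0.3,-1],[0,-0.001,0.013,0.1,0,-0.3,-1],[0,0,0.012,0,0,0,-1],[0,0,0,0,0,0,-1],[0,0,0,0,0,0,-1]],
])

```text
time: 17.6
eef_pos: [0.5269, 0.2886, 0.0066]
tcp_rot: [0.575, 0.818, -0.0, -0.0]
contact_force: [-0.1, 0.7, 1.0]
opening: 1.0
```

>>> apply_moves([
  [[0,0,0,0,0,0,-0.3],[0,0,0,0,0,0,0],[0,0,0,0,0,0,0.2],[0,0,0,0,0,0,0.4],[0,0,0,0,0,0,0.6],[0,0,0,0,0,0,1],[0,0,0,0,0,0,1]],
], force=60)

```text
time: 18.3
eef_pos: [0.5271, 0.2887, 0.0074]
tcp_rot: [0.575, 0.818, 0.0, -0.0]
contact_force: [-0.3, 0.1, -0.3]
opening: 0.522
```

>>> apply_moves([
  [[0,0,-0.005,0,0,0,1],[0,0,-0.01,0,0,0,1],[0,0,-0.02,0,0,0,1],[0,0,-0.03,0,0,0,1],[0,0,-0.03,0,0,0,1],[0,0,-0.03,0,0,0,1],[0,0,-0.02,0,0,0,1],[0,0,-0.01,0,0,0,1],[0,0,0,0,0,0,1],[0,0,0,0,0,0,1]],
])

```text
time: 19.3
eef_pos: [0.525, 0.288, 0.1704]
tcp_rot: [0.575, 0.818, -0.001, -0.001]
contact_force: [-1.1, -0.3, -3.7]
opening: 0.53
```

```bash
python3 - <<'E'
from pour import *
c,im=snap("wrist","w7"); cs,ims=snap("side","s7"); cc,imc=snap("scene","sc7"); p,q,s=pose(); print(p,"rot",np.degrees((down(110).inv()*q).as_rotvec()),s["contact_force"],s["opening"])
u,v=proj(cs,p); a=cv2.resize(ims[int(v)-60:int(v)+60,int(u)-60:int(u)+60,::-1],(400,400),interpolation=cv2.INTER_CUBIC)
x,y=int(proj(c,p)[0]),int(proj(c,p)[1]); print(u,v,x,y)
b=cv2.resize(im[min(y-150,220):min(y-150,220)+200,x-100:x+100,::-1],(400,400),interpolation=cv2.INTER_CUBIC)
cv2.imwrite("pics/c7.png",np.hstack([a,b]))
A=plan(np.array([.50,.14,.15]),down(100),1,6); plan(np.array([.4787,.0003,.13]),down(90),1,6,A)
E
```

```text
[0.52457942 0.28784337 0.16931998] rot [0.31080162 0.01936175 0.17466922] [-0.51790978 -0.30180149 -3.22899796] 0.5270579095289801
262.00199174182546 271.55499403568473 278 277
[[-0.0218,-0.0122,0.0033,-0.1,0.0,1.6,1],[-0.0221,-0.0116,0.0033,-0.1,0.0,1.6,1],[-0.0225,-0.0109,0.0033,-0.1,0.0,1.6,1],[-0.0228,-0.0103,0.0032,-0.1,0.0,1.6,1],[-0.023,-0.0096,0.0032,-0.1,0.0,1.6,1],[-0.0233,-0.009,0.0032,-0.1,0.0,1.6,1]]
[[-0.0223,-0.0075,0.0033,0.0,0.0,1.7,1],[-0.0225,-0.0069,0.0033,0.0,0.0,1.7,1],[-0.0227,-0.0062,0.0033,0.0,0.0,1.7,1],[-0.0229,-0.0056,0.0033,0.0,0.0,1.7,1],[-0.023,-0.0049,0.0033,0.0,0.0,1.7,1],[-0.0232,-0.0042,0.0033,0.0,0.0,1.7,1]]
```

View pics/c7.png

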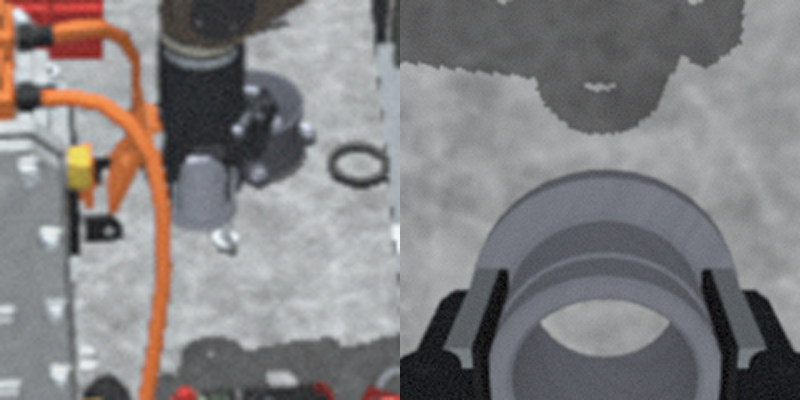

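>>> apply_moves([
  [[-0.01,-0.006,0,0,0,1,1],[-0.022,-0.012,0.003,0,0,1.8,1],[-0.023,-0.011,0.003,0,0,1.8,1],[-0.023,-0.011,0.003,0,0,1.8,1],[-0.023,-0.01,0.003,0,0,1.8,1],[-0.024,-0.009,0.003,0,0,1.8,1],[-0.023,-0.008,0,0,0,1.8,1],[-0.023,-0.007,0,0,0,1.7,1],[-0.023,-0.006,0,0,0,1.7,1],[-0.023,-0.006,0,0,0,1.7,1],[-0.015,-0.003,0,0,0,1.7,1],[0,0,0,0,0,0,1]],
])

```text
time: 20.65
eef_pos: [0.4692, 0.0259, 0.1421]
tcp_rot: [0.707, 0.707, -0.013, -0.008]
contact_force: [0.2, 0.5, -3.1]
opening: 0.524
```

```bash
python3 - <<'E'
from pour import *
p,q,s=pose(); print(p,"rot",np.degrees((down(90).inv()*q).as_rotvec()),s["contact_force"])
plan(np.array([.4787,.0003-.001,.13]),down(90),1,3)
E
```

```text
[0.46915847 0.02586597 0.14213498] rot [ 1.71152575 -0.39134619 -0.00171197] [ 0.19163006  0.54060415 -3.0570436 ]
[[-0.0088,0.0033,0.004,-0.6,0.1,0.0,1],[-0.0088,0.0033,0.004,-0.6,0.1,0.0,1],[-0.0088,0.0032,0.004,-0.6,0.1,0.0,1]]
```

>>> apply_moves([
  [[-0.009,0.003,0.005,-0.6,0.1,0,1],[-0.009,0.003,0.005,-0.6,0.1,0,1],[-0.008,0.003,0.005,-0.6,0.1,0,1],[0,0,0,0,0,0,1],[0,0,0,0,0,0,1]],
])

```text
time: 21.15
eef_pos: [0.4772, -0.0016, 0.1238]
tcp_rot: [0.707, 0.707, 0.0, 0.0]
contact_force: [0.5, -0.1, -2.7]
opening: 0.531
```

```bash
python3 - <<'E'
from pour import *
p,q,s=pose(); print(p,"rot",np.degrees((down(90).inv()*q).as_rotvec()),s["contact_force"])
plan(np.array([.4787,-.0007,.09]),down(90),1,2)
E
```

```text
[ 0.47723742 -0.00156989  0.12375929] rot [-0.04086871  0.00364334 -0.0534178 ] [ 0.5020091  -0.05048646 -2.70588179]
[[0.0004,0.0007,0.0169,0.0,-0.0,0.0,1],[0.0004,0.0007,0.0169,0.0,-0.0,0.0,1]]
```

>>> apply_moves([
  [[0.001,0.001,0.012,0,0,0,1],[0,0,0.012,0,0,0,1],[0,0,0.01,0,0,0,1],[0,0,0,0,0,0,1],[0,0,0,0,0,0,1]],
])

```text
time: 21.65
eef_pos: [0.4779, 0.0009, 0.0859]
tcp_rot: [0.706, 0.708, -0.0, -0.001]
contact_force: [-0.2, 0.4, -2.4]
opening: 0.532
```

```bash
python3 - <<'E'
from pour import *
p,q,s=pose(); print(p,"rot",np.degrees((down(90).inv()*q).as_rotvec()),s["contact_force"])
plan(np.array([.4787,-.0007,.057]),down(90),1,3)
c,im=snap("side","s8"); cs,ims=snap("scene","sc8"); w,iw=snap("wrist","w8")
m=cv2.imread("pics/sc7.png")
f=lambda i,c,P,r,ch:cv2.resize((i[:,:,::-1] if ch else i)[int(proj(c,P)[1])-r:int(proj(c,P)[1])+r,int(proj(c,P)[0])-r:int(proj(c,P)[0])+r],(400,300) if r>300 else (400,400),interpolation=cv2.INTER_CUBIC)
H=[.4787,0,.06]
top=np.hstack([f(m,cs,H,25,0)[50:350],f(im,c,H,32,1)[50:350]])
bot=np.hstack([f(ims,cs,H,32,1)[50:350],cv2.resize(iw[180:360,160:400,::-1],(400,300))])
cv2.imwrite("pics/c8.png",np.vstack([top,bot]))
E
```

```text
[0.47790017 0.00085751 0.08590967] rot [ 0.05809151  0.04641707 -0.17161181] [-0.15045029  0.44655719 -2.42421511]
[[-0.0005,0.0003,0.0096,-0.0,-0.0,0.1,1],[-0.0005,0.0003,0.0096,-0.0,-0.0,0.1,1],[-0.0005,0.0003,0.0096,-0.0,-0.0,0.1,1]]
```

View pics/c8.png

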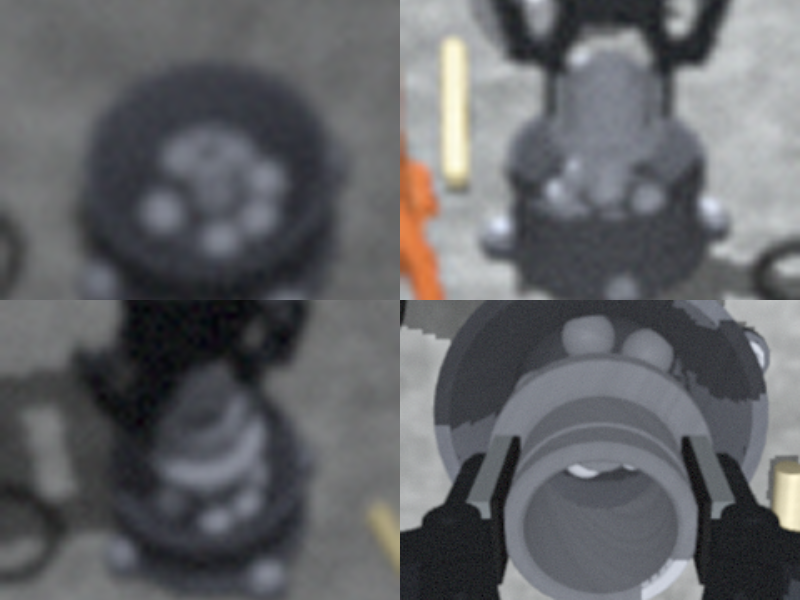

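>>> apply_moves([
  [[-0.001,0,0.008,0,0,0,1],[0,0,0.008,0,0,0,1],[0,0,0.006,0,0,0,1],[0,0,0,0,0,0,1],[0,0,0,0,0,0,1]],
])

```text
time: 22.3
eef_pos: [0.4791, -0.0007, 0.0636]
tcp_rot: [0.706, 0.708, 0.001, 0.001]
contact_force: [-0.7, 0.0, -2.5]
opening: 0.531
```

```bash
python3 - <<'E'
from pour import *
p,q,s=pose(); print(p,"rot",np.degrees((down(90).inv()*q).as_rotvec()),s["contact_force"])
plan(np.array([.4787,-.0007,.057]),down(90),1,2)
E
```

```text
[ 0.47908473 -0.00067355  0.06364326] rot [-0.14018566  0.00130539 -0.15049839] [-0.69642803  0.0225177  -2.53582841]
[[-0.0,-0.0002,0.0033,0.1,-0.0,0.1,1],[-0.0,-0.0002,0.0033,0.1,-0.0,0.1,1]]
```

>>> apply_moves([
  [[0,0,0.003,0.1,0,0.1,1],[0,0,0.003,0,0,0,1],[0,0,0,0,0,0,1],[0,0,0,0,0,0,1]],
])

```text
time: 22.7
eef_pos: [0.4795, -0.0007, 0.0574]
tcp_rot: [0.707, 0.707, 0.0, 0.0]
contact_force: [0.8, 0.6, -2.2]
opening: 0.531
```

```bash
python3 - <<'E'
from pour import *
p,q,s=pose(); print(p,"rot",np.degrees((down(90).inv()*q).as_rotvec()),s["contact_force"],s["time"])
c,im=snap("wrist","w9")
# hub-top bore centre in w8 pixels, rigid in the tool/camera frame: hub top 33 mm behind TCP
P=onz(c,281.8,328.8,p[2]+.033); print("hub centre",P,"rel",q.inv().apply(P-p))
g=cv2.GaussianBlur(cv2.cvtColor(im,cv2.COLOR_RGB2GRAY),(3,3),0)
print(cv2.HoughCircles(g,cv2.HOUGH_GRADIENT,1.5,5,param1=80,param2=25,minRadius=40,maxRadius=65))
# same for the side/scene: pin top and hub
E
```

```text
[ 0.47945062 -0.00071995  0.05744581] rot [-0.07155817 -0.00752053 -0.04383683] [ 0.76000207  0.55901485 -2.23079629] 22.7
hub centre [ 0.47980554 -0.00499171  0.09044581] rel [-0.00427638  0.00039287 -0.03299897]
[[[279.75 309.75  57.55]
  [279.75 302.25  64.15]
  [ 93.75 183.75  50.8 ]
  [285.75 312.75  52.6 ]
  [ 93.75 177.75  46.  ]
  [276.75 296.25  59.2 ]
  [276.75 317.25  62.5 ]
  [282.75 275.25  64.15]
  [ 84.75 176.25  50.95]
  [ 83.25 186.75  44.05]
  [275.25 306.75  52.6 ]
  [284.25 318.75  54.25]
  [ 89.25 180.75  40.75]
  [272.25 302.25  57.55]
  [291.75 317.25  57.55]
  [281.25 293.25  55.9 ]
  [285.75 281.25  64.15]
  [263.25 309.75  62.5 ]
  [ 92.25 170.25  42.7 ]
  [275.25 276.75  64.15]
  [294.75 305.25  64.15]
  [303.75 302.25  64.15]
  [291.75 300.75  62.5 ]
  [269.25 311.25  55.9 ]
  [272.25 260.25  49.3 ]
  [ 98.25 189.75  44.2 ]
  [285.75 255.75  44.35]
  [290.25 309.75  52.6 ]
  [266.25 317.25  55.9 ]
  [288.75 294.75  62.5 ]
  [291.75 207.75  60.85]
  [275.25 270.75  59.2 ]
  [104.25 168.75  50.95]
  [285.75 302.25  49.3 ]
  [ 99.75 161.25  54.25]
  [287.25 2
[... 215 characters left out ...]
 [255.75 303.75  64.15]
  [ 89.25 192.75  50.95]
  [ 96.75 165.75  49.3 ]
  [108.75 155.25  62.5 ]
  [300.75 212.25  59.2 ]
  [267.75 264.75  49.3 ]
  [ 81.75 167.25  42.7 ]
  [291.75 249.75  46.  ]
  [104.25 189.75  41.05]
  [270.75 323.25  41.05]
  [ 78.75 173.25  47.65]
  [306.75 207.75  52.6 ]
  [282.75 332.25  44.35]
  [108.75 173.25  54.25]
  [150.75 258.75  60.85]
  [272.25 282.75  42.4 ]
  [104.25 180.75  41.05]
  [299.25 272.25  49.3 ]
  [293.25 267.75  50.95]
  [284.25 288.75  49.15]
  [276.75 263.25  47.65]
  [ 30.75 332.25  42.85]
  [146.25 264.75  52.6 ]
  [305.25 267.75  41.05]
  [275.25 288.75  47.65]
  [153.75 272.25  42.55]
  [159.75 252.75  44.35]
  [ 33.75 323.25  40.9 ]]]
```

```bash
python3 - <<'E'
from pour import *
p,q,s=pose(); c=cal("wrist")
for n,v,dz,r in(("bore",280.8,.033,.0185),("hub outer",180+(422-300)/1.667,.033,.0235),("flange",180+(352-300)/1.667,.002,.033)):
    P=onz(c,281,v,p[2]+dz); print(n,q.inv().apply(P-p)[0]-r)
im=cv2.imread("pics/w9.png"); g=cv2.cvtColor(im,cv2.COLOR_BGR2GRAY)
print(g[190:300,281].tolist())
m=cal("scene"); d=cal("side")
E
```

```text
bore -0.0013257312990624347
hub outer 0.004965113236549742
flange 0.002152569393772702
[54, 61, 56, 59, 57, 52, 57, 55, 56, 75, 98, 106, 113, 112, 116, 122, 121, 122, 126, 126, 121, 114, 104, 101, 103, 116, 131, 138, 139, 139, 136, 138, 133, 135, 137, 137, 136, 135, 133, 134, 135, 131, 132, 132, 130, 134, 127, 116, 106, 104, 104, 106, 109, 100, 107, 105, 109, 107, 107, 109, 106, 105, 108, 117, 132, 127, 105, 106, 103, 108, 108, 106, 103, 105, 109, 124, 136, 134, 133, 135, 133, 133, 136, 137, 134, 130, 123, 129, 131, 132, 136, 137, 125, 109, 109, 104, 103, 109, 105, 103, 104, 104, 106, 107, 106, 107, 107, 109, 98, 105]
```

```bash
python3 - <<'E'
from pour import *
p,q,s=pose(); c=cal("wrist"); print(p)
for n,v,dz,r in(("bore",282.3,.033,.0185),("hub outer",264.8,.033,.0235),("hub base",236.8,.002,.0235),("flange top",214.5,.002,.033)):
    P=onz(c,281,v,p[2]+dz); print(n,q.inv().apply(P-p)[0]-r)
g=cv2.imread("pics/w9.png",0); print(g[325,190:370:2].tolist(), g[225,190:370:2].tolist())
E
```

```text
[ 0.47939955 -0.0007455   0.05743823]
bore -0.0019589410714594135
hub outer 0.0002985483299792341
hub base -0.0006398698381562332
flange top 0.0005992792988953125
[34, 34, 40, 35, 32, 27, 34, 36, 36, 40, 29, 25, 21, 31, 43, 28, 40, 124, 132, 135, 136, 128, 122, 97, 93, 95, 96, 98, 100, 102, 102, 104, 105, 100, 97, 103, 103, 108, 108, 105, 105, 104, 104, 105, 105, 103, 103, 104, 106, 106, 105, 107, 103, 104, 104, 102, 103, 95, 101, 104, 98, 105, 103, 99, 95, 95, 98, 99, 123, 131, 135, 135, 136, 128, 38, 29, 46, 42, 31, 28, 30, 30, 37, 34, 38, 31, 38, 39, 37, 35] [58, 57, 63, 64, 55, 58, 58, 54, 53, 64, 63, 63, 56, 55, 60, 62, 55, 53, 51, 54, 61, 68, 66, 72, 82, 105, 108, 121, 130, 137, 135, 134, 135, 135, 137, 135, 135, 137, 136, 135, 135, 138, 138, 138, 135, 137, 136, 135, 138, 134, 135, 136, 137, 140, 138, 137, 143, 136, 137, 135, 135, 139, 136, 125, 106, 102, 114, 120, 117, 72, 57, 58, 60, 51, 66, 55, 61, 60, 63, 58, 59, 57, 60, 61, 56, 55, 66, 62, 62, 54]
```

```bash
python3 - <<'E'
from pour import *
p,q,s=pose(); print(p,s["contact_force"],s["opening"],s["time"]); print(ctrl.sign_off())
E
```

```text
[ 0.47939955 -0.0007455   0.05743823] [-0.29343936 -0.03005867 -2.60456497] 0.5339454780221781 22.75
the job is handed in; nothing more can be done
None
```

All the steps are done and the job is handed in at 22.8 s on the robot's clock. The balls went into the raceway, and the empty tray stands upright where it started, let go. The arm is still holding the top race over the housing.

- **Race position:** its underside is at about z = 50 mm, roughly 10 mm above the ball tops. It is level to about 0.1°. By my measurements it is within about 2 mm of the pin axis; the bore leaves 6.5 mm all round.
- **Contact:** the last wrist force was 2.6 N, which is the weight of the race, so it is touching nothing.
- **Ball count:** I could not see all six clearly in one picture. The wrist view showed five balls, with the sixth probably hidden behind the pin. A blurry scene view appears to show all six. The wrist force fell from 3.2 N to about 1.2 N, which is the empty tray, and the wrist view showed no stray ball.
- **Disagreements:** a first rough estimate put the hub about 4 mm off centre. Four edge readings then gave between +0.6 and −2.0 mm, and I relied on those. The gripper reads about 45 mm on the 47 mm hub, but the grip held. After the final lowering I took only numbers from one wrist picture and did not view it.
- **Other parts:** I did not touch the bolt, seal ring, drift or spanner.

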